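# Fit a plate caster into the lipped socket of an upturned bread rack foot

### The arm

A 6-joint arm with a two-finger parallel gripper is mounted at the origin on the work surface. World frame = base frame: x ahead of the robot, y to its left, z up, the work surface at z = 0. Lengths are in m, angles in degrees, forces in N, time in s.
With the tool pointing down it reaches from about 0.4 to 0.825 m from the base axis. Payload 7 kg.
Tool frame: the origin (TCP) lies at the very end of the fingers, on their centre line; the grasp point (between the pads) lies 19 mm behind it (r.hold_point_z is the distance from the TCP to the grasp point, in m); x points along the fingers, y is the direction in which the jaws open and shut, and the axes are right-handed (so a half turn about x gives the same grasp; the last joint's range is limited). The gripper opens to 88 mm and grips with 3 to 60 N. Pads are 19 mm wide; open, the fingers measure 130 mm over their backs; the gripper's body (78 mm by 193 mm) begins 47 mm behind the grasp point.
Start: joints at [89.674, 20.546, 0.682, 0, -70.136, -16.507], TCP at [0.195, 0.646, 0.227] pointing down, gripper open.
Joint ranges: [-176.03, 176.03], [-82.01, 121.73], [-58.28, 71.71], [-173.87, 95.51], [-174.79, -0.11], [-173.66, 173.66]. Speed limits (degrees/s): [136.94, 136.94, 172.46, 180, 180, 180].

### API

Orientations are given as [roll, pitch, yaw] about the fixed x, y, z axes, in that order (R = Rz(yaw) Ry(pitch) Rx(roll)).
In Python, from plant import r gives the robot as it stands. The module is installed in compiled form; this text tells all that it offers.
- The arm moves only by the shell command python3 -m creep 'ROWS' [FORCE]. ROWS is JSON, a list of rows, each a list of 7 numbers: the turn, a rotation vector about the tool's x, y, z in rad, then the shift along the tool's x, y, z in cm, then the opening in per cent of the stroke, from 0 (shut) to 100 (fully open). In form: [[rx, ry, rz, x, y, z, fingers], ...]. A call has 1 to 8 rows; each row shifts and turns the commanded pose from where the row before left it, along the tool's axes as they then stand; what a row does not reach is not made up. A row lasts 1/10 s, in which the tool goes at most 50 mm and 8.59 degrees, less where a joint would pass 70% of its speed; a pose out of reach is approached as far as the arm can. A call is refused whole if a number of a shift passes 5 or a number of a turn 0.15, either way. A call with a gripper value outside its range is refused whole. The fingers move at their own pace and stop on an object; FORCE is the grip in N (left out, the last holds). Time passes only in rows, so rows that do not move let the fingers close. It gives the time, the measured TCP pose, the force and the opening at its end, in the units of the state.
- r.get_state(): the state, without advancing time (a new reading comes with each control period).
- r.capture(name): name is "side" or "top"; returns (picture, depth): 384x512x3 uint8, blue, green, red; 384x512 float32, m along the optical axis (not along the pixel's ray), 0 where there is no reading.
- r.camera_info(name): a dict with "fovy" (degrees; the focal length in pixels is half the picture's height over the tangent of half this angle, whatever the lens; pixels are square), "cx", "cy" (the principal point, pixels), "dist_coeffs" ([k1, k2, p1, p2, k3] as OpenCV has them; the pictures are not rectified), "camera_from_world" (4x4, takes a point from world to camera coordinates). Camera axes: x right, y down, z forward; pixel columns grow to the right and rows downward; lengths in m; the calibration is good to about 2 mm. A picture is of the moment at which its call begins. camera_info takes no time and is no camera call.
- r.close_job(): hands the job in, once; it reports no verdict.
Trained networks look in the newest picture that a camera, given by its name, has taken for a name from the list of things; names that differ only in an ending like _2 or _b are one class to them, and where a whole thing is asked for, a point or a joint stands for the part that bears it (a point fixed in the world has none). Each returns a list of dicts, best first, with "score" (0 to 1); they miss things now and then, are a little off and sometimes report something else, mostly with a low value. They report only what shows in the picture. A call takes as long as a camera call. They do not tell look-alikes from the thing itself.
- r.look_for(query, camera): "rect" ([left, top, right, bottom] in pixels, round what is visible of it).
- r.masks_of(query, camera): "pixels" (384x512 bool, what is visible of it) and "rect" ([left, top, right, bottom] in pixels, round what is visible of it).
The state is a dict: "time_s": time; "joints": joint angles; "qd": joint speeds; "joint_torque": joint torques, N m; "tcp_pos": TCP position; "eef_rot": TCP orientation; "contact_force": force on the tool from outside, world axes, zero at the start; "moment": the same for the moment, N m; "gripper_width": finger opening in m.
Only numpy, scipy, OpenCV 4.12 (cv2) and the standard library are available. Lean on these libraries where they do the work, as an engineer would, in place of code of your own. Each camera call takes 0.05 s, during which the arm holds its last target. There are 200 camera calls.

### The job

Fit the plate caster, the one with a flat square-cornered mounting plate, into the empty green socket of the upturned rack foot: its plate is too wide for the slot, so tip it, feed one plate edge under the deeper lip first, then right it so that the plate lies flat on the socket floor. Slide it back as far as it goes, so that the opposite edge of the plate is under the shallower lip too, and let go with the wheel standing upright. Leave the stem caster, the spanner and the cake where they are.

Things in the scene. Friction and masses are not known exactly. Their poses are not given: they have to be found in the camera images.
- caster: Plate caster standing on its plate, wheel up; one rigid piece (no swivel, wheel locked), about 450 g. Grey steel plate 100 mm along x, 85 mm along y, 5 mm thick; origin at the centre of its underside, z up. Same after a half turn about z. Above the plate: neck 28 mm in x, 44 mm in y, up to z = 17 mm; fork of two legs, 28 mm over both in x, 30 mm in y, up to z = 68 mm.
- caster_wheel (a point): Centre of the caster's black-tyred wheel, 60 mm above the plate's underside. Wheel 80 mm in diameter, 22 mm wide, axle along the caster's x; its top is 100 mm above the plate's underside. Above the fork legs (68 to 100 mm) its two flat sides are free to be pinched along x.
- socket: Empty socket of upturned green steel rack foot, fixed to the bench. Origin at the pocket's centre, on the bench; +x points away from the robot (roughly). Pocket inside: x -62 to 62 mm, y -47.5 to 47.5 mm, floor at z = 5 mm, closed by 4 mm walls 39 mm high. A deep lip on the +x side and a shallow one on the -x side leave a slot 78 mm wide in x. Seated plate stops with its centre at x = -12 mm.
- deep_lip (a point): Top middle of the free edge of the deeper grey steel lip, at socket x = 26 mm, z = 39 mm. This lip covers x 26 to 62 mm over the whole y width, z 35 to 39 mm. With the plate's far edge under it, the plate can lie flat, its near edge in the open slot, when its centre is at socket x -2 to 12 mm.
- shallow_lip (a point): Top middle of the free edge of the shallower grey steel lip, at socket x = -52 mm, z = 39 mm. This lip covers x -62 to -52 mm over the whole y width, z 35 to 39 mm.
- cross_bar (a point): Point on top of the rack foot's cross bar, at socket x = 86, y = 0, z = 40 mm. The bar, 40 mm square, lies along the socket's y from -280 to 50 mm at x 66 to 106 mm and ends at y = -280 to -320 mm in a post stub 62 mm high; two steel straps over it at y = -100 and -220 mm reach 43 mm height.
- stem_caster: Bystander: caster with a round stem, no plate, lying on its side, 34 mm high, about 120 mm long along its x (stem towards +x); origin under its middle.
- spanner: Bystander: steel spanner 190 mm long lying along its x; origin at its middle on the bench.
- cake: Bystander: round cake with white glaze, 88 mm across, 81 mm high; origin under its centre.
There are look-alikes about, which are no part of the job. What is shaped like the caster but red or turquoise is not meant.

How it is judged:
By the outcome, as a careful person would: the job done as asked, in the order asked, and still so for the second after the job is handed in, with the robot touching nothing.
It also fails if it takes over 45 s, if anything falls off the work surface, if the arm or the gripper's body presses on something with over 40 N, if the wrist force passes 120 N, or if a joint passes its speed limit or range.

## Working session

There is one attempt and no reset: what is moved stays moved. The work goes in short steps, Python scripts to look and compute and a shell command to move; the robot and the scene stay as the last step left them, time stands still between calls to the robot, and variables do not carry over. Pictures are saved under pics/ and viewed, about 8 in all and at most 12, crops included, and the job is handed in when it is done.

```bash
mkdir -p pics; cat > h.py <<'E'
import numpy as np, cv2
from plant import r
from scipy.spatial.transform import Rotation as R
def cam(n):
    i=r.camera_info(n); f=192/np.tan(np.radians(i["fovy"])/2)
    return np.array([[f,0,i["cx"]],[0,f,i["cy"]],[0,0,1]]),np.array(i["dist_coeffs"],float),np.array(i["camera_from_world"])
def unproj(n,uv,d):
    K,D,T=cam(n); uv=np.asarray(uv,float).reshape(-1,1,2)
    p=cv2.undistortPoints(uv,K,D).reshape(-1,2); d=np.asarray(d).reshape(-1,1)
    pc=np.hstack([p*d,d]); return (pc-T[:3,3])@T[:3,:3]
def cloud(n,dep):
    v,u=np.mgrid[:384,:512]; return unproj(n,np.stack([u,v],-1).reshape(-1,2),dep.reshape(-1)).reshape(384,512,3)
def proj(n,P):
    K,D,T=cam(n); rv=cv2.Rodrigues(T[:3,:3])[0]
    return cv2.projectPoints(np.asarray(P,float).reshape(-1,3),rv,T[:3,3],K,D)[0].reshape(-1,2)
def Rt(): return R.from_euler('xyz',r.get_state()["eef_rot"],degrees=True).as_matrix()
E
python3 - <<'E'
from h import *
s=r.get_state(); print(s["time_s"],s["tcp_pos"],s["eef_rot"],s["gripper_width"]); print(Rt().round(3))
for n in("top","side"):
    im,d=r.capture(n); cv2.imwrite(f"pics/{n}0.png",im); np.save(n+"0.npy",d)
    T=cam(n)[2]; print(n,(-T[:3,:3].T@T[:3,3]).round(3),T[2,:3].round(2))
    for q in("caster","socket","deep_lip","shallow_lip","stem_caster","cake","cross_bar"):
        print(n,q,[(round(o["score"],2),np.round(o["rect"]).tolist()) for o in r.look_for(q,n)[:4]])
a=cv2.imread("pics/top0.png");b=cv2.imread("pics/side0.png")
E
```

```text
0.0 [0.19536029 0.64560362 0.22560695] [  94.09554349   89.90399641 -102.7474977 ] 0.08796172606472892
[[-0.    -0.29  -0.957]
 [-0.002 -0.957  0.29 ]
 [-1.     0.002 -0.   ]]
top [0.299 0.004 1.29 ] [ 0.15  0.01 -0.99]
top caster [(0.92, [140.0, 209.0, 169.0, 240.0]), (0.89, [106.0, 170.0, 139.0, 205.0]), (0.85, [156.0, 166.0, 187.0, 197.0])]
top socket [(0.73, [348.0, 222.0, 378.0, 269.0]), (0.65, [273.0, 145.0, 382.0, 195.0])]
top deep_lip [(0.91, [272.0, 144.0, 380.0, 199.0])]
top shallow_lip [(0.61, [276.0, 147.0, 380.0, 196.0])]
top stem_caster [(0.9, [213.0, 158.0, 237.0, 191.0])]
top cake [(0.88, [229.0, 112.0, 253.0, 138.0])]
top cross_bar [(0.6, [277.0, 144.0, 381.0, 198.0])]
side [-0.413 -0.895  0.81 ] [ 0.62  0.61 -0.49]
side caster [(0.91, [156.0, 147.0, 178.0, 176.0]), (0.82, [186.0, 156.0, 216.0, 190.0]), (0.73, [149.0, 168.0, 177.0, 201.0])]
side socket [(0.73, [265.0, 198.0, 399.0, 258.0])]
side deep_lip [(0.94, [267.0, 198.0, 394.0, 259.0])]
side shallow_lip []
side stem_caster [(0.57, [230.0, 184.0, 252.0, 205.0])]
side cake []
side cross_bar [(0.75, [263.0, 197.0, 394.0, 255.0]), (0.37, [183.0, 154.0, 216.0, 193.0])]
```

View pics/top0.png

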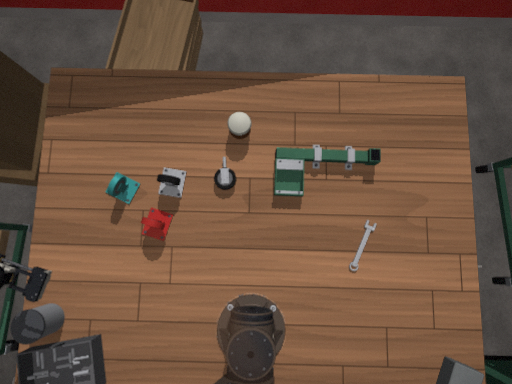

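View pics/side0.png

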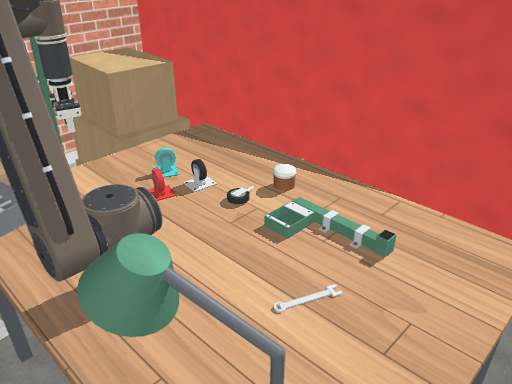

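Look-alikes: turquoise caster at top (122,187), red at (156,224), grey plate with black wheel at (172,181). By the description I choose the grey one. Next I check it in a close crop.

```bash
python3 - <<'E'
from h import *
T=cv2.imread("pics/top0.png");S=cv2.imread("pics/side0.png")
def c(i,x,y,w,h,k): return cv2.resize(i[y:y+h,x:x+w],None,fx=k,fy=k,interpolation=cv2.INTER_CUBIC)
a=np.hstack([c(T,150,158,50,50,8)[:300,:400],c(T,150,158,50,50,8)[:1,:1].repeat(300,0).repeat(4,1),c(S,175,150,50,38,8)[:300,:390]])
b=np.hstack([c(T,268,140,120,64,4)[:,:480][:256],c(S,258,190,80,64,4)[:256,:314]])
cv2.imwrite("pics/crop1.png",np.vstack([np.pad(x,((0,0),(0,800-x.shape[1]),(0,0))) for x in(a,b)]))
d=np.load("top0.npy");C=cloud("top",d)
np.set_printoptions(linewidth=200,suppress=True)
print((C[166:198:2,156:188:2,2]*1000).round().astype(int))
print((C[142:202:3,270:312:3,2]*1000).round().astype(int))
for p in((172,181),(122,187),(156,224),(290,177),(239,124)): print(p,C[p[1],p[0]].round(3))
E
```

```text
[[   0   -5   -2   -1    0   -2    2    3   -1   -1   -7   -2    1    2    1    3]
 [   3    5   -2   -4    4    2    4    3   -2   -2   -2   -1   -1   -4   -5    0]
 [   2    3   -1    2   10   10    4    6    2    8    7    2    6    8    3   -3]
 [  -3    2    2   -1    6    1    5    8    5    6    6    8    2    6    4    0]
 [  -3   76   90   96   94  100    0    2    3   10   10    3    7    4    6   -7]
 [   0   77   94   92  101  101  102  100   96   93    6    7    7    3    8    0]
 [   3   88   94   95  103  101   97  103   94   92   89   77   63    7    9    4]
 [   0   73   86   89   95   99   97   95   94   90   81   76   61    5    8    0]
 [  -2   -2   -1    5   65   72   72   79 1290   90   80   75    6    0    1    0]
 [  -1   -3    6    8    2   16   28 1290   49   45   49   54    5    4   -1   -3]
 [   1    1    5   -1    6    6    4    7    4    2   10    4    6    8   -1    0]
 [   4   -3    3    9    4    5    4    4    8    5    6    6    2    6   -5   -2]
 [  -1    1    9    5    6    5    0   12    3   -1    7    5    2    3    2    1]
 [   3    0    2    3
[... 867 characters left out ...]
8  -1  -1]
 [  3   6  40  10   5   3   7   6   3   5   5  39   4   1]
 [ -1  -4  37   4  -1   4   4   9   3   2   2  37   0   0]
 [ -5  -1   7   0   3   2   4   6   6   1   4  39  -3   2]
 [  2   1   6   5   4   5   4   1   6   7   5  35   2   6]
 [ -1  -3   0   7   1   2   8   0   4   5   2  39  -2  -6]
 [  1   5  36  41  37  36  32   6   4   4   7  41   0   2]
 [  0  -2  40  39  40  37  41  39  37  40  36  35   0   1]
 [ -5   1   3   6   0  -1   2   0   1  -3  -1  -1  -1  -2]
 [ -1   3  -5  -2  -2   0  -2  -4  -1  -2   2  -2  -3  -3]]
(172, 181) [0.497 0.282 0.092]
(122, 187) [0.478 0.469 0.046]
(156, 224) [0.349 0.327 0.094]
(290, 177) [ 0.536 -0.13   0.005]
(239, 124) [0.709 0.06  0.079]
```

View pics/crop1.png

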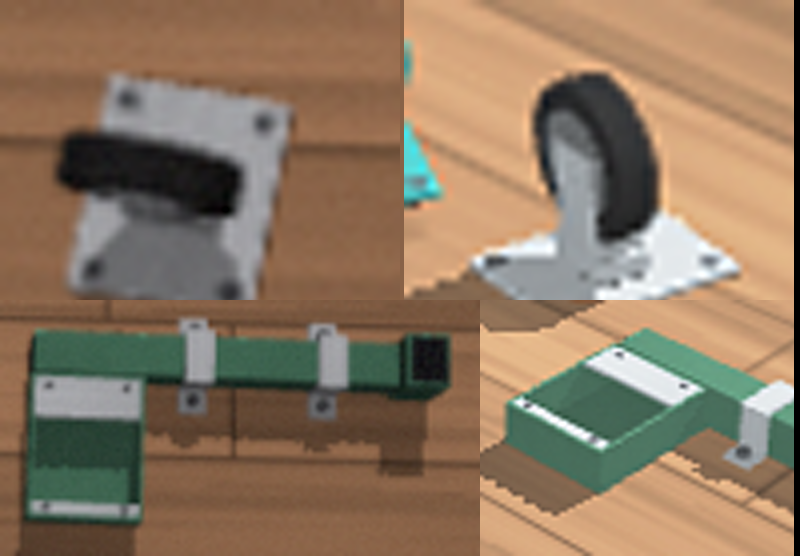

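The crop confirms it: a grey square-cornered plate with a black upright wheel, top (172,181), side (200,172). The socket pocket is at top (290,177), with the deep lip towards the bar. Now I fit both poses by silhouette.

```bash
cat > fit.py <<'E'
from h import *
from scipy.optimize import minimize
def box(x0,x1,y0,y1,z0,z1): return np.array([[x,y,z] for x in(x0,x1) for y in(y0,y1) for z in(z0,z1)])/1000
t=np.linspace(0,2*np.pi,40)
wheel=np.concatenate([np.c_[np.full(40,s*11),40*np.cos(t),60+40*np.sin(t)] for s in(-1,1)])/1000
CAST=[box(-50,50,-42.5,42.5,0,5),box(-14,14,-22,22,5,17),box(-14,14,-15,15,17,68),wheel]
FOOT=[box(-66,66,-51.5,51.5,0,39),box(66,106,-280,50,0,40),box(66,106,-320,-280,0,62)]
K=8
def sil(n,parts,p,roi):
    x0,y0,x1,y1=roi; m=np.zeros(((y1-y0)*K,(x1-x0)*K),np.uint8)
    Rz=R.from_euler('z',p[2]).as_matrix()
    for b in parts:
        uv=(proj(n,b@Rz.T+[p[0],p[1],0])-[x0,y0]+.5)*K-.5
        cv2.fillConvexPoly(m,cv2.convexHull(np.round(uv*16).astype(np.int32)),255,shift=4)
    return cv2.resize(m,(x1-x0,y1-y0),interpolation=cv2.INTER_AREA)/255.
def fit(parts,masks,p0):
    p0=np.array(p0); sc=np.array([.01,.01,.1])
    def cost(q):
        e=0
        for n,(m,roi) in masks.items():
            x0,y0,x1,y1=roi; e+=np.abs(sil(n,parts,p0+q*sc,roi)-m[y0:y1,x0:x1]).sum()
        return e
    best=None
    for a in(-1,0,1):
        o=minimize(cost,[0,0,a],method="Nelder-Mead",options=dict(initial_simplex=np.array([0,0,a])+np.vstack([np.zeros(3),np.eye(3)]),xatol=.01,fatol=.1,maxiter=300))
        if best is None or o.fun<best.fun: best=o
    return p0+best.x*sc,best.fun
E
python3 - <<'E'
from fit import *
I={n:r.capture(n)[0] for n in("top","side")}
def pick(q,n,c):
    L=[o for o in r.masks_of(q,n) if np.hypot((o["rect"][0]+o["rect"][2])/2-c[0],(o["rect"][1]+o["rect"][3])/2-c[1])<25]
    return L[0]["pixels"].astype(float) if L else None
M={"top":(pick("caster","top",(172,181)),(145,155,200,210)),"side":(pick("caster","side",(201,173)),(175,145,230,200))}
print([m[0].sum() for m in M.values()])
for s in (("top","side"),("top",),("side",)): 
    p,e=fit(CAST,{n:M[n] for n in s},[.485,.27,-.15]); print("caster",s,p.round(4),np.degrees(p[2]).round(2),e.round(1))
F={}
for n,roi in (("top",(262,132,395,210)),("side",(255,190,405,265))):
    h=cv2.cvtColor(I[n],cv2.COLOR_BGR2HSV); 
    m=(((h[...,0]>50)&(h[...,0]<100)&(h[...,1]>60))|((h[...,1]<45)&(h[...,2]>90))).astype(np.uint8)
    w=np.zeros_like(m); w[roi[1]:roi[3],roi[0]:roi[2]]=m[roi[1]:roi[3],roi[0]:roi[2]]
    cs,_=cv2.findContours(w,cv2.RETR_EXTERNAL,cv2.CHAIN_APPROX_NONE); w=cv2.drawContours(np.zeros_like(w),[max(cs,key=len)],-1,1,-1)
    F[n]=(w.astype(float),roi)
for s in (("top","side"),("top",),("side",)): 
    p,e=fit(FOOT,{n:F[n] for n in s},[.53,-.13,-.03]); print("foot",s,p.round(4),np.degrees(p[2]).round(2),e.round(1))
    if len(s)==2: foot=p
pc,_=fit(CAST,M,[.485,.27,-.15])
out=[]
for n,x,y in(("top",145,132),("side",150,130)):
    im=cv2.resize(I[n],None,fx=3,fy=3,interpolation=cv2.INTER_CUBIC)
    for parts,p in((CAST,pc),(FOOT,foot)):
        for b in parts:
            uv=(proj(n,b@R.from_euler('z',p[2]).as_matrix().T+[p[0],p[1],0])+.5)*3
            cv2.polylines(im,[cv2.convexHull(np.round(uv).astype(np.int32))],True,(0,255,255),1)
    out.append(im[y*3:y*3+(270 if n=="top" else 330),x*3:x*3+750])
cv2.imwrite("pics/fit.png",np.vstack(out))
E
```

```text
[np.float64(644.0), np.float64(504.0)]
caster ('top', 'side') [ 0.5079  0.3022 -0.1613] -9.24 113.3Traceback (most recent call last):
  File "<stdin>", line 9, in <module>
  File "fit.py", line 25, in fit
    o=minimize(cost,[0,0,a],method="Nelder-Mead",options=dict(initial_simplex=np.array([0,0,a])+np.vstack([np.zeros(3),np.eye(3)]),xatol=.01,fatol=.1,maxiter=300))
    res = _minimize_neldermead(fun, x0, args, callback, bounds=bounds,
                               **options)
    fxr = func(xr)
    fx = function(np.copy(x), *(wrapper_args + args))
  File "fit.py", line 21, in cost
    x0,y0,x1,y1=roi; e+=np.abs(sil(n,parts,p0+q*sc,roi)-m[y0:y1,x0:x1]).sum()
                               ~~~^^^^^^^^^^^^^^^^^^^^^
  File "fit.py", line 13, in sil
    uv=(proj(n,b@Rz.T+[p[0],p[1],0])-[x0,y0]+.5)*K-.5
        ~~~~^^^^^^^^^^^^^^^^^^^^^^^^
  File "h.py", line 14, in proj
    K,D,T=cam(n); rv=cv2.Rodrigues(T[:3,:3])[0]
          ~~~^^^
  File "h.py", line 5, in cam
    i=r.camera_info(n); f=192/np.tan(np.radians(i["fovy"])/2)
ValueError: time passes only in moves, steps and waits
```

```bash
sed -i 's/^def cam/from functools import cache\n@cache\ndef cam/' h.py
cat > meas.py <<'E'
from fit import *
I={n:r.capture(n)[0] for n in("top","side")}
def pick(q,n,c):
    L=[o for o in r.masks_of(q,n) if np.hypot((o["rect"][0]+o["rect"][2])/2-c[0],(o["rect"][1]+o["rect"][3])/2-c[1])<25]
    return L[0]["pixels"].astype(float) if L else None
M={"top":(pick("caster","top",(172,181)),(145,155,200,210)),"side":(pick("caster","side",(201,173)),(175,145,230,200))}
for s in (("top",),("side",),("top","side")): 
    pc,e=fit(CAST,{n:M[n] for n in s},[.49,.28,-.15]); print("caster",s,pc.round(4),np.degrees(pc[2]).round(2),e.round(1))
F={}
for n,roi in (("top",(262,132,395,210)),("side",(255,190,405,265))):
    h=cv2.cvtColor(I[n],cv2.COLOR_BGR2HSV); 
    m=(((h[...,0]>50)&(h[...,0]<100)&(h[...,1]>60))|((h[...,1]<45)&(h[...,2]>90))).astype(np.uint8)
    w=np.zeros_like(m); w[roi[1]:roi[3],roi[0]:roi[2]]=m[roi[1]:roi[3],roi[0]:roi[2]]
    cs,_=cv2.findContours(w,cv2.RETR_EXTERNAL,cv2.CHAIN_APPROX_NONE); w=cv2.drawContours(np.zeros_like(w),[max(cs,key=len)],-1,1,-1)
    F[n]=(w.astype(float),roi)
for s in (("top",),("side",),("top","side")): 
    foot,e=fit(FOOT,{n:F[n] for n in s},[.53,-.13,-.03]); print("foot",s,foot.round(4),np.degrees(foot[2]).round(2),e.round(1))
out=[]
for n,x,y in(("top",145,132),("side",150,130)):
    im=cv2.resize(I[n],None,fx=3,fy=3,interpolation=cv2.INTER_CUBIC)
    for parts,p in((CAST,pc),(FOOT,foot)):
        for b in parts:
            uv=(proj(n,b@R.from_euler('z',p[2]).as_matrix().T+[p[0],p[1],0])+.5)*3
            cv2.polylines(im,[cv2.convexHull(np.round(uv).astype(np.int32))],True,(0,255,255),1)
    out.append(im[y*3:y*3+(260 if n=="top" else 340),x*3:x*3+750])
cv2.imwrite("pics/fit.png",np.vstack(out))
E
python3 meas.py
```

```text
caster ('top',) [ 0.5084  0.301  -0.1397] -8.0 33.0
caster ('side',) [ 0.5083  0.3029 -0.1207] -6.92 54.3
caster ('top', 'side') [ 0.508   0.3013 -0.1406] -8.06 91.3
foot ('top',) [ 0.5356 -0.1232 -0.0205] -1.17 380.9
foot ('side',) [ 0.5364 -0.1231 -0.0198] -1.14 355.5
foot ('top', 'side') [ 0.5359 -0.1233 -0.0216] -1.24 737.5
```

View pics/fit.png

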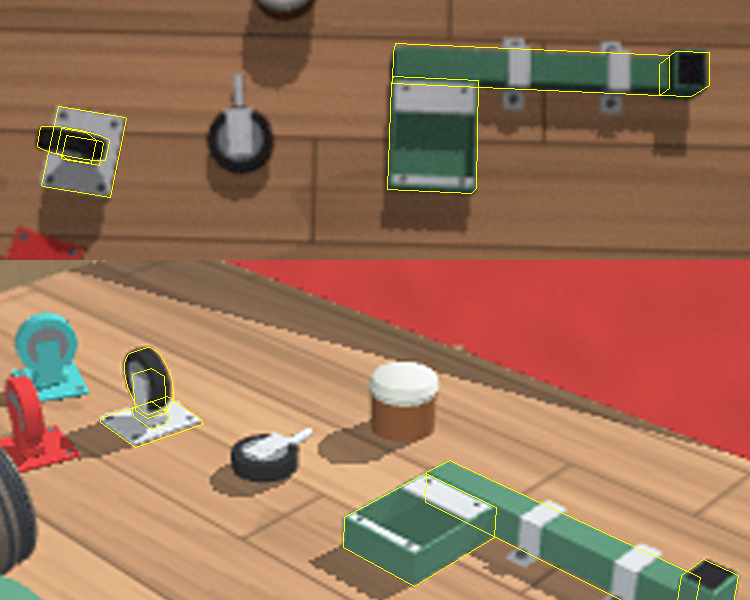

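The overlays match in both views. Caster at (0.508, 0.3015), yaw -8.1°; socket at (0.536, -0.1235), yaw -1.2°. Next I plan the reach.

```bash
cat > steps.py <<'E'
from h import *
def Rtool(a,tilt=0,sock=np.radians(-1.2)):   # a: jaw direction (deg) with tool down; tilt about socket y (deg)
    a=np.radians(a); y=np.array([np.cos(a),np.sin(a),0]); x=np.array([0,0,-1.]); 
    B=np.c_[x,y,np.cross(x,y)]
    ax=np.array([-np.sin(sock),np.cos(sock),0]); return R.from_rotvec(ax*np.radians(tilt)).as_matrix()@B
def rows(path,p=None,Q=None):  # path: list of (pos,R,n)
    s=r.get_state(); p=np.array(s["tcp_pos"]) if p is None else p; Q=Rt() if Q is None else Q
    for P,T,n in path:
        rv=R.from_matrix(Q.T@T).as_rotvec()/n; d=(np.array(P)-p)/n
        for i in range(n):
            print(np.r_[rv,Q.T@d*100].round(3).tolist()); Q=Q@R.from_rotvec(rv).as_matrix(); p=p+d
        print('--')
E
python3 - <<'E'
from steps import *
rows([((.508,.3015,.20),Rtool(171.9),14),((.508,.3015,.15),Rtool(171.9),2)])
E
```

```text
[0.101, -0.0, -0.0, 0.19, 1.709, -2.849]
[0.101, -0.0, -0.0, 0.19, 1.412, -3.007]
[0.101, -0.0, -0.0, 0.19, 1.101, -3.135]
[0.101, -0.0, -0.0, 0.19, 0.778, -3.23]
[0.101, -0.0, -0.0, 0.19, 0.447, -3.292]
[0.101, -0.0, -0.0, 0.19, 0.112, -3.321]
[0.101, -0.0, -0.0, 0.19, -0.224, -3.315]
[0.101, -0.0, -0.0, 0.19, -0.558, -3.275]
[0.101, -0.0, -0.0, 0.19, -0.887, -3.202]
[0.101, -0.0, -0.0, 0.19, -1.206, -3.096]
[0.101, -0.0, -0.0, 0.19, -1.513, -2.958]
[0.101, -0.0, -0.0, 0.19, -1.804, -2.79]
[0.101, -0.0, -0.0, 0.19, -2.077, -2.593]
[0.101, -0.0, -0.0, 0.19, -2.329, -2.37]
--
[-0.0, -0.0, 0.0, 2.5, 0.0, -0.0]
[-0.0, -0.0, 0.0, 2.5, 0.0, -0.0]
--
```

```bash
python3 -m creep '[[0.1,0,0,0.2,1.7,-2.85,100],[0.1,0,0,0.2,1.4,-3,100],[0.1,0,0,0.2,1.1,-3.1,100],[0.1,0,0,0.2,0.8,-3.2,100],[0.1,0,0,0.2,0.45,-3.3,100],[0.1,0,0,0.2,0.1,-3.3,100],[0.1,0,0,0.2,-0.2,-3.3,100],[0.1,0,0,0.2,-0.55,-3.3,100]]' 40
python3 -m creep '[[0.1,0,0,0.2,-0.9,-3.2,100],[0.1,0,0,0.2,-1.2,-3.1,100],[0.1,0,0,0.2,-1.5,-2.95,100],[0.1,0,0,0.2,-1.8,-2.8,100],[0.1,0,0,0.2,-2.1,-2.6,100],[0.1,0,0,0.2,-2.3,-2.4,100],[0,0,0,1.5,0,0,100],[0,0,0,0,0,0,100]]'
python3 - <<'E'
from steps import *
rows([((.508,.3015,.12),Rtool(171.9),2),((.508,.3015,.071),Rtool(171.9),4)])
E
```

```text
time_s: 2.0
tcp_pos: [0.3748, 0.4492, 0.2107]
eef_rot: [-54.0, 90.0, 63.1]
contact_force: [0.3, -0.1, 1.2]
gripper_width: 0.0872
time_s: 2.8
tcp_pos: [0.5095, 0.3025, 0.1818]
eef_rot: [133.5, 89.8, -143.7]
contact_force: [0.0, -0.8, -0.5]
gripper_width: 0.0879
[0.008, -0.001, -0.001, 3.093, 0.062, -0.055]
[0.008, -0.001, -0.001, 3.093, 0.065, -0.059]
--
[0.0, -0.0, -0.0, 1.225, -0.0, 0.0]
[0.0, -0.0, -0.0, 1.225, -0.0, 0.0]
[0.0, -0.0, -0.0, 1.225, -0.0, 0.0]
[0.0, -0.0, -0.0, 1.225, -0.0, 0.0]
--
```

```bash
python3 -m creep '[[0.01,0,0,3.1,0.06,-0.06,100],[0.01,0,0,3.1,0.06,-0.06,100],[0,0,0,1.2,0,0,100],[0,0,0,1.2,0,0,100],[0,0,0,1.2,0,0,100],[0,0,0,1.2,0,0,100],[0,0,0,0,0,0,60],[0,0,0,0,0,0,50]]'
python3 -m creep '[[0,0,0,0,0,0,40],[0,0,0,0,0,0,30],[0,0,0,0,0,0,20],[0,0,0,0,0,0,10],[0,0,0,0,0,0,0],[0,0,0,0,0,0,0],[0,0,0,0,0,0,0],[0,0,0,0,0,0,0]]' 40
```

```text
time_s: 3.6
tcp_pos: [0.5087, 0.3031, 0.0738]
eef_rot: [-122.7, 90.0, -40.9]
contact_force: [-0.2, 0.2, -0.1]
gripper_width: 0.0768
time_s: 4.4
tcp_pos: [0.5084, 0.303, 0.0735]
eef_rot: [124.1, 90.0, -154.1]
contact_force: [-1.3, 0.4, 0.6]
gripper_width: 0.0216
```

```bash
cat >> steps.py <<'E'
SO=np.array([.536,-.1235,0]); SY=np.radians(-1.2); H=.0735
def tcp(cx,cz,th,cy=.001):   # socket-frame plate centre (mm), tilt deg -> TCP pose
    t=np.radians(th); L=np.array([cx/1000+H*np.sin(t),cy,cz/1000+H*np.cos(t)])
    return SO+R.from_euler('z',SY).as_matrix()@L,Rtool(178.8,th)
def where(dp=0):  # inverse: plate centre and tilt now
    s=r.get_state(); Q=Rt(); up=-Q[:,0]; c=R.from_euler('z',-SY).as_matrix()@(np.array(s["tcp_pos"])-H*up-SO)*1000
    u=R.from_euler('z',-SY).as_matrix()@up; yv=-R.from_euler('z',-SY).as_matrix()@Q[:,1]
    print("t",s["time_s"],"c",c.round(1),"tilt x,y",np.degrees(u[:2]).round(1),"yaw",np.degrees(np.arctan2(yv[1],yv[0])).round(2),"F",np.round(s["contact_force"],1),"w",round(s["gripper_width"],4))
E
python3 - <<'E'
from steps import *
where(); p=np.array(r.get_state()["tcp_pos"])
rows([(p+[0,0,.12],Rt(),4),(*tcp(-58,110,0),12),(*tcp(-58,100,30),6)])
E
```

```text
t 4.4 c [-36.6 425.8  -0. ] tilt x,y [0. 0.] yaw -7.0 F [-1.3  0.4  0.6] w 0.0216
[0.0, 0.0, 0.0, -3.0, 0.001, -0.0]
[0.0, 0.0, 0.0, -3.0, 0.001, -0.0]
[0.0, 0.0, 0.0, -3.0, 0.001, -0.0]
[0.0, 0.0, 0.0, -3.0, 0.001, -0.0]
--
[-0.01, -0.0, -0.0, 0.084, -0.254, -3.536]
[-0.01, -0.0, -0.0, 0.084, -0.218, -3.538]
[-0.01, -0.0, -0.0, 0.084, -0.182, -3.54]
[-0.01, -0.0, -0.0, 0.084, -0.146, -3.542]
[-0.01, -0.0, -0.0, 0.083, -0.11, -3.543]
[-0.01, -0.0, -0.0, 0.083, -0.074, -3.544]
[-0.01, -0.0, -0.0, 0.083, -0.037, -3.544]
[-0.01, -0.0, -0.0, 0.083, -0.001, -3.545]
[-0.01, -0.0, -0.0, 0.083, 0.035, -3.544]
[-0.01, -0.0, -0.0, 0.083, 0.071, -3.544]
[-0.01, -0.0, -0.0, 0.083, 0.107, -3.543]
[-0.01, -0.0, -0.0, 0.083, 0.143, -3.542]
--
[-0.0, -0.0, 0.087, 0.331, -0.613, 0.0]
[-0.0, -0.0, 0.087, 0.276, -0.639, 0.0]
[-0.0, -0.0, 0.087, 0.219, -0.661, 0.0]
[-0.0, -0.0, 0.087, 0.161, -0.677, 0.0]
[-0.0, -0.0, 0.087, 0.101, -0.689, 0.0]
[-0.0, -0.0, 0.087, 0.041, -0.695, 0.0]
--
```

```bash
python3 -m creep '[[0,0,0,-1.5,0,0,0],[0,0,0,-3,0,0,0],[0,0,0,-3,0,0,0],[0,0,0,-3,0,0,0],[0,0,0,-1.5,0,0,0],[-0.01,0,0,0,-0.25,-2,0],[-0.01,0,0,0,-0.25,-3.5,0],[-0.01,0,0,0,-0.2,-3.5,0]]'
python3 -m creep '[[-0.01,0,0,0,-0.2,-3.5,0],[-0.01,0,0,0,-0.15,-3.5,0],[-0.01,0,0,0,-0.1,-3.5,0],[-0.01,0,0,0,-0.1,-3.5,0],[-0.01,0,0,0,0,-3.5,0],[-0.01,0,0,0,0,-3.5,0],[-0.01,0,0,0,0,-3.5,0],[-0.01,0,0,0,0,-3.5,0]]'
python3 -m creep '[[-0.01,0,0,0,0.1,-3.5,0],[-0.01,0,0,0,0.1,-2,0],[0,0,0,0,0,0,0]]'
python3 - <<'E'
from steps import *
where(); rows([(*tcp(-58,110,0),3),(*tcp(-58,100,30),6)])
E
```

```text
time_s: 5.2
tcp_pos: [0.5025, 0.2118, 0.1923]
eef_rot: [119.2, 89.9, -157.2]
contact_force: [0.9, -1.1, -5.1]
gripper_width: 0.0217
time_s: 6.0
tcp_pos: [0.486, -0.0681, 0.1927]
eef_rot: [82.2, 89.9, 170.3]
contact_force: [1.6, 0.3, -5.1]
gripper_width: 0.0217
time_s: 6.3
tcp_pos: [0.4822, -0.1237, 0.1925]
eef_rot: [90.4, 89.8, 179.5]
contact_force: [-0.2, -0.3, -5.3]
gripper_width: 0.0215
t 6.3 c [-54.   -1.4 119. ] tilt x,y [0.2 0. ] yaw 0.29 F [-0.2 -0.3 -5.3] w 0.0215
[0.002, -0.0, -0.001, 0.299, 0.14, 0.08]
[0.002, -0.0, -0.001, 0.299, 0.14, 0.079]
[0.002, -0.0, -0.001, 0.299, 0.14, 0.079]
--
[0.0, -0.0, 0.087, 0.331, -0.612, -0.0]
[0.0, -0.0, 0.087, 0.276, -0.639, -0.0]
[0.0, -0.0, 0.087, 0.219, -0.661, -0.0]
[0.0, -0.0, 0.087, 0.161, -0.677, -0.0]
[0.0, -0.0, 0.087, 0.101, -0.689, -0.0]
[0.0, -0.0, 0.087, 0.041, -0.695, -0.0]
--
```

```bash
python3 -m creep '[[0,0,0.05,0.6,-0.3,0.2,0],[0,0,0.087,0.6,-0.5,0,0],[0,0,0.087,0.6,-0.55,0,0],[0,0,0.087,0.5,-0.65,0,0],[0,0,0.087,0.1,-0.7,0,0],[0,0,0.087,0,-0.7,0,0],[0,0,0.04,0,-0.3,0,0],[0,0,0,0,0,0,0]]'
python3 - <<'E'
from steps import *
where()
out=[]
for n,x,y in(("side",225,150),("top",240,120)):
    im,_=r.capture(n); out.append(cv2.resize(im[y:y+120,x:x+130],None,fx=3,fy=3,interpolation=cv2.INTER_CUBIC))
cv2.imwrite("pics/tip.png",np.hstack(out))
rows([(*tcp(-58,74,30),3),(*tcp(2,37.3,30),8)])
E
```

```text
time_s: 7.1
tcp_pos: [0.5174, -0.1193, 0.158]
eef_rot: [90.0, 59.7, 179.2]
contact_force: [-0.3, 0.9, -6.2]
gripper_width: 0.0219
t 7.1 c [-55.8   3.5  94.6] tilt x,y [28.9  0.2] yaw 0.45 F [-0.3  0.9 -6.2] w 0.0219
[0.002, -0.001, -0.001, 0.678, -0.315, -0.082]
[0.002, -0.001, -0.001, 0.678, -0.314, -0.082]
[0.002, -0.001, -0.001, 0.678, -0.314, -0.083]
--
[0.0, -0.0, -0.0, 0.022, -0.879, -0.0]
[0.0, -0.0, -0.0, 0.022, -0.879, -0.0]
[0.0, -0.0, -0.0, 0.022, -0.879, -0.0]
[0.0, -0.0, -0.0, 0.022, -0.879, -0.0]
[0.0, -0.0, -0.0, 0.022, -0.879, -0.0]
[0.0, -0.0, -0.0, 0.022, -0.879, -0.0]
[0.0, -0.0, -0.0, 0.022, -0.879, -0.0]
[0.0, -0.0, -0.0, 0.022, -0.879, -0.0]
--
```

View pics/tip.png

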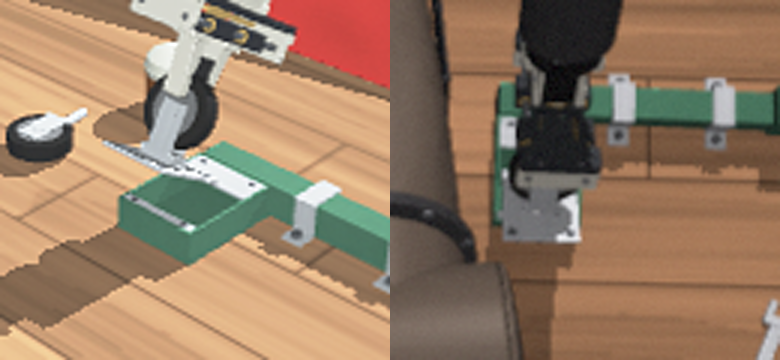

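The crop shows the caster held and tipped about 30°, far edge down (side ~(300,205)), roughly lined up with the socket. I lower it to the start of the feed line and check the held pose against the picture.

```bash
python3 -m creep '[[0.002,0,0,0.7,-0.3,-0.08,0],[0.002,0,0,0.7,-0.3,-0.08,0],[0.002,0,0,0.7,-0.3,-0.08,0],[0,0,0,0,0,0,0]]'
python3 - <<'E'
from steps import *
from fit import CAST,FOOT
where()
s=r.get_state();Q=Rt();up=-Q[:,0];C=np.c_[-Q[:,1],np.cross(up,-Q[:,1]),up];p=np.array(s["tcp_pos"])-H*up
out=[]
for n,x,y in(("side",225,150),("top",240,120)):
    im,_=r.capture(n); im=cv2.resize(im,None,fx=4,fy=4,interpolation=cv2.INTER_CUBIC)
    for b,col in((CAST[0]@C.T+p,(0,255,255)),(CAST[3]@C.T+p,(0,255,255)),(FOOT[0]@R.from_euler('z',SY).as_matrix().T+SO,(255,0,255))):
        cv2.polylines(im,[cv2.convexHull(np.round((proj(n,b)+.5)*4).astype(np.int32))],True,col,1)
    out.append(im[y*4:y*4+480,x*4+40:x*4+440])
cv2.imwrite("pics/tip2.png",np.hstack(out))
rows([(*tcp(2,37.3,30),8)])
E
```

```text
time_s: 7.6
tcp_pos: [0.5129, -0.1225, 0.1375]
eef_rot: [90.3, 59.8, 179.2]
contact_force: [0.1, -1.0, -4.9]
gripper_width: 0.0219
t 7.6 c [-60.    0.3  74. ] tilt x,y [28.8  0.2] yaw 0.03 F [ 0.1 -1.  -4.9] w 0.0219
[0.0, -0.001, -0.0, 0.023, -0.895, 0.007]
[0.0, -0.001, -0.0, 0.024, -0.895, 0.007]
[0.0, -0.001, -0.0, 0.024, -0.895, 0.007]
[0.0, -0.001, -0.0, 0.024, -0.895, 0.007]
[0.0, -0.001, -0.0, 0.024, -0.895, 0.007]
[0.0, -0.001, -0.0, 0.024, -0.895, 0.007]
[0.0, -0.001, -0.0, 0.024, -0.895, 0.007]
[0.0, -0.001, -0.0, 0.025, -0.895, 0.007]
--
```

View pics/tip2.png

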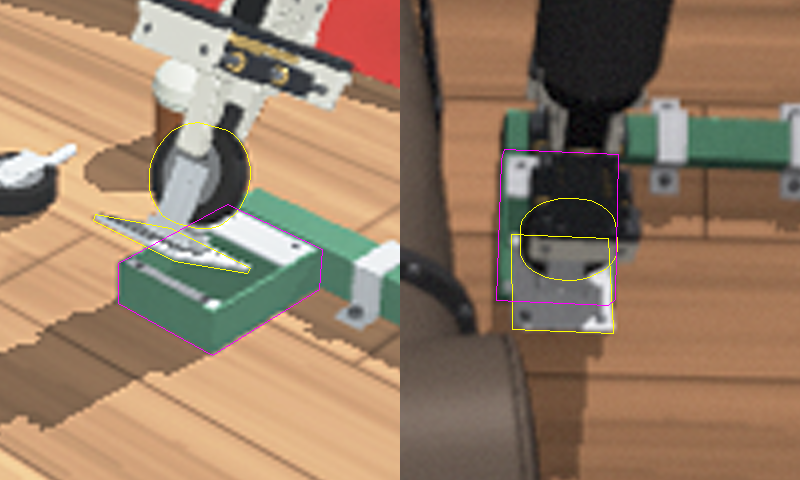

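Model and picture agree in both views: plate corners at side (95,215) and (250,270), socket outline exact. Feeding the far edge under the deep lip.

```bash
python3 -m creep '[[0,0,0,0,-0.9,0,0],[0,0,0,0,-0.9,0,0],[0,0,0,0,-0.9,0,0],[0,0,0,0,-0.9,0,0],[0,0,0,0.05,-0.9,0,0],[0,0,0,0.05,-0.9,0,0],[0,0,0,0.05,-0.9,0,0],[0,0,0,0,0,0,0]]'
python3 - <<'E'
from steps import *
where()
rows([(*tcp(2,37.3,30),1),(*tcp(2.7,22,15),5),(*tcp(4.5,9,3),4),(*tcp(5,6,0),3)])
E
```

```text
time_s: 8.5
tcp_pos: [0.5683, -0.1236, 0.1043]
eef_rot: [90.4, 59.9, 179.3]
contact_force: [-0.1, -0.1, -5.1]
gripper_width: 0.0218
t 8.5 c [-4.7  0.3 40.7] tilt x,y [28.8  0.2] yaw 0.05 F [-0.1 -0.1 -5.1] w 0.0218
[0.001, -0.004, -0.003, -0.041, -0.729, 0.037]
--
[0.0, 0.0, -0.052, 0.308, 0.215, 0.0]
[0.0, 0.0, -0.052, 0.296, 0.231, 0.0]
[0.0, 0.0, -0.052, 0.284, 0.246, 0.0]
[0.0, 0.0, -0.052, 0.271, 0.261, 0.0]
[0.0, 0.0, -0.052, 0.257, 0.275, 0.0]
--
[0.0, 0.0, -0.052, 0.342, 0.254, -0.0]
[0.0, 0.0, -0.052, 0.329, 0.272, -0.0]
[0.0, 0.0, -0.052, 0.314, 0.289, -0.0]
[0.0, 0.0, -0.052, 0.298, 0.305, -0.0]
--
[-0.0, 0.0, -0.017, 0.102, 0.106, -0.0]
[-0.0, 0.0, -0.017, 0.1, 0.108, -0.0]
[-0.0, 0.0, -0.017, 0.099, 0.11, -0.0]
--
```

```bash
python3 -m creep '[[0,-0.004,0,-0.04,-0.73,0.04,0],[0,0,-0.052,0.31,0.21,0,0],[0,0,-0.052,0.3,0.23,0,0],[0,0,-0.052,0.28,0.25,0,0],[0,0,-0.052,0.27,0.26,0,0],[0,0,-0.052,0.26,0.27,0,0],[0,0,0,0,0,0,0]]'
python3 - <<'E'
from steps import *
where()
rows([(*tcp(4.5,10,3),4),(*tcp(5,6,0),3)])
E
```

```text
time_s: 9.2
tcp_pos: [0.5559, -0.123, 0.0955]
eef_rot: [89.8, 74.9, 178.7]
contact_force: [1.1, 0.3, -4.6]
gripper_width: 0.0216
t 9.2 c [ 0.8  1.  24.5] tilt x,y [14.9 -0. ] yaw 0.04 F [ 1.1  0.3 -4.6] w 0.0216
[0.0, 0.0, -0.053, 0.367, 0.2, 0.002]
[0.0, 0.0, -0.053, 0.356, 0.219, 0.002]
[0.0, 0.0, -0.053, 0.344, 0.238, 0.002]
[0.0, 0.0, -0.053, 0.331, 0.256, 0.002]
--
[0.0, 0.0, -0.017, 0.136, 0.105, 0.0]
[0.0, 0.0, -0.017, 0.134, 0.107, 0.0]
[0.0, 0.0, -0.017, 0.132, 0.109, 0.0]
--
```

```bash
python3 -m creep '[[0,0,-0.053,0.36,0.2,0,0],[0,0,-0.053,0.35,0.22,0,0],[0,0,-0.053,0.34,0.24,0,0],[0,0,-0.053,0.33,0.25,0,0],[0,0,-0.017,0.1,0.1,0,0],[0,0,-0.017,0.1,0.1,0,0],[0,0,-0.017,0.1,0.1,0,0],[0,0,0,0,0,0,0]]'
python3 - <<'E'
from steps import *
where()
rows([(*tcp(5,5,0),1)])
E
```

```text
time_s: 10.0
tcp_pos: [0.5423, -0.1227, 0.0792]
eef_rot: [82.5, 89.8, 171.3]
contact_force: [-0.7, 0.0, -5.6]
gripper_width: 0.0217
t 10.0 c [6.1 1.  5.7] tilt x,y [ 0.2 -0. ] yaw 0.04 F [-0.7  0.  -5.6] w 0.0217
[0.001, 0.0, -0.003, 0.074, 0.127, 0.003]
--
```

```bash
python3 -m creep '[[0,0,-0.003,0.05,0.05,0,0],[0,0,0,0.03,0,0,0],[0,0,0,0,0,0,0],[0,0,0,0,0,0,0]]'
python3 - <<'E'
from steps import *
where()
E
```

```text
time_s: 10.4
tcp_pos: [0.5423, -0.1227, 0.0786]
eef_rot: [-65.0, 89.9, 23.9]
contact_force: [-0.7, -0.1, -4.7]
gripper_width: 0.0217
t 10.4 c [6.4 1.  5.1] tilt x,y [-0. -0.] yaw 0.05 F [-0.7 -0.1 -4.7] w 0.0217
```

```bash
python3 -m creep '[[0,0,0,0.04,0,0,0],[0,0,0,0.03,0,0,0],[0,0,0,0,0,0,0]]'
python3 -m creep '[[0,0,0,0,0.3,0,0],[0,0,0,0,0.4,0,0],[0,0,0,0,0.4,0,0],[0,0,0,0,0.3,0,0],[0,0,0,0,0.2,0,0],[0,0,0,0,0,0,0]]'
python3 - <<'E'
from steps import *
where()
E
```

```text
time_s: 10.7
tcp_pos: [0.5424, -0.1228, 0.0785]
eef_rot: [-81.6, 89.9, 7.3]
contact_force: [-0.8, -1.2, 2.7]
gripper_width: 0.0217
time_s: 11.3
tcp_pos: [0.5267, -0.1223, 0.0785]
eef_rot: [-80.0, 89.9, 8.9]
contact_force: [3.2, -0.7, 6.0]
gripper_width: 0.0219
t 11.3 c [-9.2  1.1  5. ] tilt x,y [-0.1 -0. ] yaw 0.06 F [ 3.2 -0.7  6. ] w 0.0219
```

On the floor and sliding. I go on to the stop in small steps, watching the force.

```bash
python3 -m creep '[[0,0,0,0,0.15,0,0],[0,0,0,0,0.1,0,0],[0,0,0,0,0.05,0,0],[0,0,0,0,0,0,0]]'; python3 -m creep '[[0,0,0,0,0.1,0,0],[0,0,0,0,0.05,0,0],[0,0,0,0,0,0,0]]'
python3 - <<'E'
from steps import *
where()
E
```

```text
time_s: 11.7
tcp_pos: [0.5243, -0.1222, 0.0786]
eef_rot: [-84.0, 89.8, 4.9]
contact_force: [6.1, 0.5, 5.4]
gripper_width: 0.0215
time_s: 12.0
tcp_pos: [0.5229, -0.1222, 0.0786]
eef_rot: [-83.9, 89.8, 5.0]
contact_force: [4.7, -0.2, 5.4]
gripper_width: 0.0219
t 12.0 c [-12.9   1.1   5.1] tilt x,y [-0.2 -0. ] yaw 0.07 F [ 4.7 -0.2  5.4] w 0.0219
```

```bash
for i in 1; do python3 -m creep '[[0,0,0,0,0.1,0,0],[0,0,0,0,0.05,0,0],[0,0,0,0,0,0,0]]'; python3 -m creep '[[0,0,0,0,0.1,0,0],[0,0,0,0,0,0,0]]'; done
python3 - <<'E'
from steps import *
where()
E
```

```text
time_s: 12.3
tcp_pos: [0.522, -0.1221, 0.0787]
eef_rot: [-84.8, 89.7, 4.1]
contact_force: [6.5, -0.3, 4.7]
gripper_width: 0.0218
time_s: 12.5
tcp_pos: [0.5217, -0.122, 0.0789]
eef_rot: [-85.3, 89.7, 3.6]
contact_force: [7.6, -0.9, 2.7]
gripper_width: 0.0219
t 12.5 c [-13.9   1.2   5.4] tilt x,y [-0.3 -0. ] yaw 0.1 F [ 7.6 -0.9  2.7] w 0.0219
```

```bash
python3 -m creep '[[0,0,0,0,0.15,0,0],[0,0,0,0,0,0,0]]'
python3 - <<'E'
from steps import *
where()
E
python3 -m creep '[[0,0,0,0,-0.1,0,0],[0,0,0.003,0.02,-0.05,0,0],[0,0,0,0,0,0,0]]'
python3 - <<'E'
from steps import *
where()
out=[]
for n,x,y in(("side",225,150),("top",240,120)):
    im,_=r.capture(n); im=cv2.resize(im,None,fx=4,fy=4,interpolation=cv2.INTER_CUBIC)
    out.append(im[y*4:y*4+480,x*4+40:x*4+440])
cv2.imwrite("pics/seat.png",np.hstack(out))
E
```

```text
time_s: 12.7
tcp_pos: [0.5213, -0.122, 0.0791]
eef_rot: [-86.2, 89.5, 2.7]
contact_force: [10.4, -2.1, 1.1]
gripper_width: 0.0219
t 12.7 c [-14.1   1.2   5.6] tilt x,y [-0.5 -0. ] yaw 0.11 F [10.4 -2.1  1.1] w 0.0219
time_s: 13.0
tcp_pos: [0.522, -0.1221, 0.0787]
eef_rot: [-82.2, 89.8, 6.7]
contact_force: [8.0, -0.8, 4.0]
gripper_width: 0.022
t 13.0 c [-13.9   1.2   5.2] tilt x,y [-0.2 -0. ] yaw 0.1 F [ 8.  -0.8  4. ] w 0.022
```

View pics/seat.png

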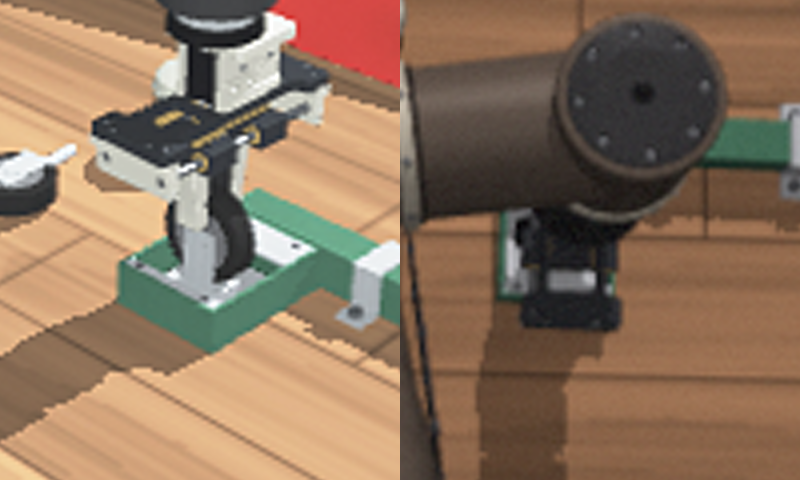

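The plate is inside and the wheel upright (side (210,240)); position has stopped at about -14 with the force rising, so it is at the stop. Releasing and retreating straight up.

```bash
python3 -m creep '[[0,0,0,0,0,0,25],[0,0,0,0,0,0,35],[0,0,0,0,0,0,50],[0,0,0,0,0,0,70],[0,0,0,0,0,0,70],[0,0,0,0,0,0,70],[0,0,0,0,0,0,70],[0,0,0,0,0,0,70]]'
python3 - <<'E'
from steps import *
where()
E
python3 -m creep '[[0,0,0,-0.5,0,0,70],[0,0,0,-1.5,0,0,70],[0,0,0,-3,0,0,70],[0,0,0,-4,0,0,70],[0,0,0,-4,0,0,70],[0,0,0,-4,0,0,70],[0,0,0,-3,0,0,70],[0,0,0,-1,0,0,70]]'
python3 -m creep '[[0,0,0,0,3,0,70],[0,0,0,0,4,0,70],[0,0,0,0,4,0,70],[0,0,0,0,3,0,70],[0,0,0,0,0,0,70]]'
python3 - <<'E'
from steps import *
from fit import CAST
where()
a=np.radians(-1.2);Q=R.from_euler('z',a).as_matrix(); out=[]
for n,x,y in(("side",225,150),("top",240,120)):
    im,_=r.capture(n); im=cv2.resize(im,None,fx=4,fy=4,interpolation=cv2.INTER_CUBIC)
    c=SO+Q@[-.012,0,.005]
    if n=="side":
      for b in (CAST[0],CAST[3]): cv2.polylines(im,[cv2.convexHull(np.round((proj(n,b@Q.T+c)+.5)*4).astype(np.int32))],True,(0,255,255),1)
    out.append(im[y*4:y*4+480,x*4+40:x*4+440])
cv2.imwrite("pics/done.png",np.hstack(out))
E
```

```text
time_s: 13.9
tcp_pos: [0.5189, -0.1222, 0.0776]
eef_rot: [79.5, 89.9, 168.3]
contact_force: [-0.5, 0.1, 0.5]
gripper_width: 0.0608
t 13.9 c [-17.3   1.    4.1] tilt x,y [ 0.1 -0. ] yaw 0.04 F [-0.5  0.1  0.5] w 0.0608
time_s: 14.7
tcp_pos: [0.5208, -0.1225, 0.2921]
eef_rot: [-84.8, 89.8, 4.0]
contact_force: [-0.1, 0.0, -0.6]
gripper_width: 0.0614
time_s: 15.2
tcp_pos: [0.3763, -0.1196, 0.2883]
eef_rot: [28.1, 89.9, 117.0]
contact_force: [0.8, -0.1, 1.0]
gripper_width: 0.0613
t 15.2 c [-159.8    0.7  214.8] tilt x,y [ 0.  -0.1] yaw 0.04 F [ 0.8 -0.1  1. ] w 0.0613
```

View pics/done.png

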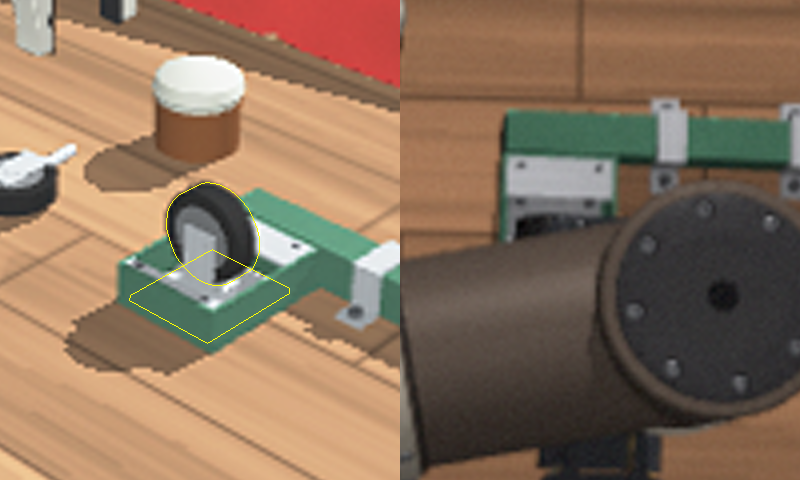

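Overlay for the ideal pose (-12 mm): the wheel stands upright at side (212,232), top height matching and about 1 px towards the robot, so it is fully back. One depth check on the wheel top, then I hand in.

```bash
python3 - <<'E'
from steps import *
im,d=r.capture("side"); C=cloud("side",d).reshape(-1,3)
L=(C-SO)@R.from_euler('z',SY).as_matrix()*1000
m=(d.reshape(-1)>0)&(abs(L[:,1])<15)&(L[:,2]>80)&(L[:,2]<125)&(abs(L[:,0]+12)<40)
w=L[m]; print("wheel top pts",m.sum(),"x range",np.percentile(w[:,0],[5,50,95]).round(1),"z max",np.percentile(w[:,2],[90,97]).round(1),"expected top 105")
s=r.get_state(); print(s["time_s"],np.round(s["contact_force"],1)); r.close_job()
E
```

```text
wheel top pts 80 x range [-28.7 -23.   -9.2] z max [106.7 107.4] expected top 105
15.35 [ 0.2 -0.1  0.9]
the job is handed in; nothing more can be done
```

The plate caster is seated in the socket, and I handed the job in at about 15 s on the robot's clock.

**What I did:** I pinched the grey caster by its wheel and tipped it 30°. I fed its far plate edge under the deeper lip, then righted it onto the socket floor. Then I slid it back until it stopped moving and the force rose to about 10 N, released it and drew the arm clear.

**Last checks:**
- **Picture:** the wheel stands upright, and its top lines up with where it should be.
- **Height:** the depth reading puts the wheel top at about 107 mm. I expected 105 mm, so this is within depth noise.
- **Position:** the plate centre reads about -14 mm, where the stop should be at -12 mm. I put this down to about 2 mm of error in my socket position.
- **Force:** the tool read about 1 N or less at the end, so the robot is touching nothing.

**Not directly checked:** no picture shows the plate edge under the shallow lip; I infer it from the position and the stop. The cake and the stem caster look undisturbed in the last picture. The spanner was out of that crop, and the arm never went near it.

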